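# Check the incubator block with a sprung probe and unload the sample jars

### The arm

A 7-joint arm with a two-finger parallel gripper is mounted at the origin on the work surface. World frame = base frame: x ahead of the robot, y to its left, z up, the work surface at z = 0. Lengths are in mm, angles in rad, forces in N, time in s.
With the tool pointing down it reaches from about 400 to 875 mm from the base axis. Payload 4.4 kg.
Tool frame: the origin (TCP) lies at the very end of the fingers, on their centre line; the grasp point (between the pads) lies 19 mm behind it; z points along the fingers, y is the line along which they close (so a half turn about z gives the same grasp; the last joint's range is limited). The gripper opens to 85 mm and grips with 20 to 120 N. Pads are 22 mm wide; open, the fingers measure 114 mm over their backs; the gripper's body (76 mm by 85 mm) begins 54 mm behind the grasp point. The pads swing forward as they close: fully open they stand 13 mm farther back than shut.
Start: joints at [1.106, 0.628, 0.038, 1.517, -0.027, 0.996, -0.02], TCP at [252.431, -598.996, 231.313] pointing down, gripper open.
Joint ranges: [-3.06, 3.06], [-0.37, 2.12], [-1.25, 1.32], [0.18, 2.47], [-1.1, 4.24], [0.23, 1.98], [-2.94, 2.94]. Speed limits (rad/s): [2.57, 2.57, 3.14, 3.14, 3.14, 3.14, 3.14].

### API

Orientations are given as [roll, pitch, yaw] about the fixed x, y, z axes, in that order (R = Rz(yaw) Ry(pitch) Rx(roll)).
In Python, from cell import ctrl gives the robot as it stands.
- The arm moves only by the tool step_arm, never from a script. Its argument "series" is a list that holds one entry, the list of rows, each a list of 7 numbers: the turn, a rotation vector about the tool's x, y, z as a fraction of full scale, then the shift along the tool's x, y, z as a fraction of full scale, then the closure, from 0 (fully open) to 1 (shut). In form: [[[ax, ay, az, tx, ty, tz, gripper], ...]]. A call has 1 to 12 rows; each row shifts and turns the commanded pose from where the row before left it, along the tool's axes as they then stand; what a row does not reach is not made up. Full scale, the value 1, is 150 mm for a shift and 45 degrees for a turn. A row lasts 1/10 s, in which the tool goes at most 50 mm and 8.59 degrees, less where a joint would pass 70% of its speed; a pose out of reach is approached as far as the arm can. A call with a number of a shift or a turn outside -1 to 1 is refused whole. A call with a gripper value outside its range is refused whole. The fingers move at their own pace and stop on an object; the grip force is fixed at half the most. Time passes only in rows, so rows that do not move let the fingers close. It gives the time, the measured TCP pose, the force, the opening and the grip force at its end, in the units of the state.
- ctrl.read_state(): the state, without advancing time (a new reading comes with each control period).
- ctrl.get_image(name): name is "side" or "top"; returns a dict with "img" (420x560x3 uint8, red, green, blue), "fx", "fy", "cx", "cy" (pixels), "R" (3x3) and "t" (3): a world point X has camera coordinates R X + t. Camera axes: x right, y down, z forward; pixel columns grow to the right and rows downward; lengths in mm; the calibration is good to about 2 mm. A picture is of the moment at which its call begins. There is no depth.
- ctrl.finish_job(): hands the job in; it is judged then, once.
Trained networks look in a picture, given as the dict that the camera call returned (one of the last four; its "shot" number tells which), for a name from the list of things; names that differ only in an ending like _2 or _b are one class to them, and where a whole thing is asked for, a point or a joint stands for the part that bears it (a point fixed in the world has none). Each returns a list of dicts, best first, with "score" (0 to 1); they miss things now and then, are a little off and sometimes report something else, mostly with a low value. They report only what shows in the picture. A call takes as long as a camera call. They do not tell look-alikes from the thing itself.
- ctrl.recognise(picture, thing): "centre" ([column, row] in pixels, amid what is visible of it).
The state is a dict: "clock": time; "qpos": joint angles; "qd": joint speeds; "tau": joint torques, N m; "eef_pos": TCP position; "tool_rot": TCP orientation; "force": force on the tool from outside, world axes, zero at the start; "torque": the same for the moment, N m; "width": finger opening in mm; "gripper_force": force on a finger pad.
Only numpy, scipy, OpenCV 4.12 (cv2) and the standard library are available. Lean on these libraries where they do the work, as an engineer would, in place of code of your own. Each camera call takes 0.05 s, during which the arm holds its last target. There are 200 camera calls.

### The job

The samples in the steel incubator are done: lift its lid fully open until it rests on its stop, take the yellow probe from its stand, and before unloading check the block by sliding the probe's tip along the black channel until it drops into the hidden check well, then press it gently to the bottom and keep it there upright for two seconds. After that, put the probe back in its stand, stand every jar from the incubator upright in the orange tray, and leave the lid open and the things lying around undisturbed.

Things in the scene. Friction and masses are not known exactly. Their poses are not given: they have to be found in the camera images.
- bath: Dry-block incubator, a fixed open steel box 262 (x) x 188 (y) x 95 mm high with 6 mm walls; origin: centre of its underside, z up. Its lid is hinged along the top of its +y wall. Inside, side by side in y: the channel block (y -88 to -28 mm, top 46 mm above the table); the trough in which the jars stand (y -28 to +44 mm, flat floor at 30 mm, running the whole 250 mm inner length along x); a ledge (y +44 to +88 mm, top at 46 mm).
- lid (a joint): Lid angle, rad: 0 shut, grows as the lid is lifted, stop at 1.83 (leaning back past upright). It may start a little ajar. Flat steel plate 262 x 188 x 6 mm, 0.4 kg. Its hinge line runs along the incubator's x through the point (0, +94, 95) mm of the bath frame. The hinge is stiff: the lid stays where it is left, and takes about 6 N at the handle to lift.
- lid_handle (a point): Middle of the lid's black handle: a round bar 10 mm thick and 110 mm long, parallel to the hinge, on two end posts, its axis 35 mm above the lid's upper face and 170 mm from the hinge line (41 mm above the plane of the lid's underside, which holds the hinge line).
- channel (a point): Middle of the channel's floor, in the channel block; axes as bath. The channel is a straight black groove open at the top, 104 mm long along x, 12 mm wide, 8 mm deep (floor 38 mm above the table). Somewhere along it, within 36 mm either side of this point and different each time, its floor has the check well: a black hole 12 mm long and as wide as the groove, its bottom 16 mm below the groove's floor. The well itself is not reported: feel for it with the probe.
- probe: Hand-held spring-tipped probe, loose, 90 g, standing upright in its stand. Origin: centre of the underside of its black flange, z up along the probe. Flange 36 mm across, 6 mm thick; above it a yellow square handle 22 x 22 mm, from 6 to 60 mm above the origin (sides along the probe's x and y); below it a steel shaft 10 mm thick to 52 mm below the origin, then a sprung copper tip 6 mm thick to 72 mm below.
- probe_spring (a joint): How far the probe's tip is pushed in, m: 0 free, 0.010 fully in. Spring force about 1.6 N when just touching, 3.6 N fully in.
- probe_tip (a point): Lowest point of the probe's sprung tip (moves with it); 72 mm below the probe's origin when free.
- stand: White probe stand, fixed, 70 x 70 mm block 80 mm high; origin: centre of its underside. In the middle of its top an 18 x 18 mm square hole, 78 mm deep, slightly chamfered: the probe's shaft hangs in it with the flange resting on the top.
- jar1: Sample jar, loose, 70 to 140 g, heavy-bottomed: white body 42 mm across, blue cap 44 mm across from 38 to 55 mm height (total height 55 mm). Origin: centre of its underside, z up. Starts upright in the incubator's trough, under the lid. Two to four of the jars are present.
- jar2: Sample jar, loose, 70 to 140 g, heavy-bottomed: white body 42 mm across, blue cap 44 mm across from 38 to 55 mm height (total height 55 mm). Origin: centre of its underside, z up. Starts upright in the incubator's trough, under the lid. Two to four of the jars are present.
- jar3: Sample jar, loose, 70 to 140 g, heavy-bottomed: white body 42 mm across, blue cap 44 mm across from 38 to 55 mm height (total height 55 mm). Origin: centre of its underside, z up. Starts upright in the incubator's trough, under the lid. Two to four of the jars are present.
- jar4: Sample jar, loose, 70 to 140 g, heavy-bottomed: white body 42 mm across, blue cap 44 mm across from 38 to 55 mm height (total height 55 mm). Origin: centre of its underside, z up. Starts upright in the incubator's trough, under the lid. Two to four of the jars are present.
- tray: Orange tray, fixed, 150 (x) x 180 (y) x 30 mm high, walls and floor 5 mm; origin: centre of its underside. Room for four jars.
- bottle: White bottle with a blue cap, 60 mm across, 120 mm high; bystander.
- kit_box: Blue box 90 x 130 x 60 mm; bystander.
- pen_cup: Red open cup, 76 mm across, 100 mm high; bystander.
There are look-alikes about, which are no part of the job. Leave any green, pink or turquoise look-alike of the stand alone.

How it is judged:
By the outcome, as a careful person would: the job done as asked, in the order asked, and still so for the second after the job is handed in, with the robot touching nothing.
Of jar1, jar2, jar3, jar4 only 2 to 4 are there at a start; the rules pass over those that are not, and their reading is None.
At some moment in a run one of jar1, jar2, jar3, jar4 may be knocked a few centimetres aside while the robot is not near it.
It also fails if it takes over 210 s, if anything falls off the work surface, if the arm or the gripper's body presses on something with over 40 N, if the wrist force passes 120 N, or if a joint passes its speed limit or range.

## Working session

There is one attempt and no reset: what is moved stays moved. The work goes in short steps, Python scripts to look and compute and a tool call to move; the robot and the scene stay as the last step left them, time stands still between calls to the robot, and variables do not carry over. Pictures are saved under pics/ and viewed, at most 14 in all, crops included, and the job is handed in when it is done.

Besides the shell and the picture viewer there is one more tool, called in YAML: its name, and indented under it one key for each argument. step_arm: Moves the arm, as the interface text tells. Shift numbers are shares of 150 mm and turn numbers shares of 45 degrees, none past 1 either way. Its arguments: {"type":"object","properties":{"series":{"type":"array","items":{"type":"array","items":{"type":"array","items":{"type":"number","minimum":-1,"maximum":1}}}}},"required":["series"]}

```bash
ls; mkdir -p pics
cat > h.py <<'E'
import numpy as np, cv2
from cell import ctrl
def shot(name,save=None):
    p=ctrl.get_image(name)
    if save: cv2.imwrite('pics/'+save,p['img'][:,:,::-1])
    return p
def ray(p,uv):
    R=np.array(p['R']);t=np.array(p['t'])
    d=R.T@np.array([(uv[0]-p['cx'])/p['fx'],(uv[1]-p['cy'])/p['fy'],1.])
    return -R.T@t,d
def onz(p,uv,z):
    o,d=ray(p,uv); return o+d*(z-o[2])/d[2]
def proj(p,X):
    c=np.array(p['R'])@np.array(X,float)+np.array(p['t']); return np.array([p['fx']*c[0]/c[2]+p['cx'],p['fy']*c[1]/c[2]+p['cy']])
E
python3 - <<'E'
from h import *
for n in('top','side'):
    p=shot(n,n+'0.png'); print(n,np.round(-np.array(p['R']).T@np.array(p['t'])),p['fx'])
    for th in['bath','lid','lid_handle','probe','stand','jar1','tray','bottle','kit_box','pen_cup']:
        print(th,[(np.round(d['centre']).tolist(),round(d['score'],2)) for d in ctrl.recognise(p,th)][:5])
print(ctrl.read_state())
E
```

```text
pics
top [ 251. -120. 1473.] 519.182955787234
bath [([195.0, 215.0], 0.69)]
lid []
lid_handle [([188.0, 211.0], 0.82)]
probe [([282.0, 227.0], 0.5)]
stand [([222.0, 144.0], 0.91), ([280.0, 285.0], 0.73), ([427.0, 210.0], 0.7), ([135.0, 307.0], 0.6), ([190.0, 214.0], 0.41)]
jar1 []
tray [([356.0, 253.0], 0.96), ([189.0, 215.0], 0.65)]
bottle [([279.0, 157.0], 0.96), ([280.0, 226.0], 0.45)]
kit_box [([334.0, 166.0], 0.91)]
pen_cup [([362.0, 305.0], 0.8)]
side [  231. -1090.   925.] 438.4985531007248
bath [([260.0, 178.0], 0.86)]
lid [([259.0, 163.0], 0.85)]
lid_handle [([260.0, 166.0], 0.79)]
probe [([275.0, 213.0], 0.77)]
stand [([353.0, 325.0], 0.96), ([228.0, 241.0], 0.81), ([272.0, 232.0], 0.69), ([324.0, 181.0], 0.62), ([270.0, 210.0], 0.55)]
jar1 [([237.0, 185.0], 0.53)]
tray [([280.0, 288.0], 0.9), ([260.0, 165.0], 0.42)]
bottle [([257.0, 182.0], 0.7), ([336.0, 210.0], 0.55)]
kit_box [([352.0, 253.0], 0.66)]
pen_cup [([231.0, 293.0], 0.74)]
{'clock': 1.1, 'qpos': array([ 1.10621832,  0.62835184,  0.03850917,  1.51741455, -0.02696217,
        0.9963122 , -0.01999144]), 'qd': array([ 0.00054619, -0.00124125, -0.00099241,  0.00130265,  0.00076575,
       -0.00127453, -0.00139726]), 'tau': array([ 7.44929639e-04, -5.63280451e+01,  1.22594442e+00, -1.93782037e+01,
        1.09317165e-02,  1.60561161e-03, -1.71215842e-07]), 'eef_pos': array([ 252.40242141, -599.00060683,  231.34017372]), 'tool_rot': array([ 3.14156015e+00, -1.82669691e-06,  3.98774364e-01]), 'force': array([-0.57432693, -0.07964418, -0.12469199]), 'torque': array([ 0.00660661,  0.00454428, -0.01318991]), 'gripper_force': 0.0, 'width': 85.5884704149485}
```

View pics/top0.png

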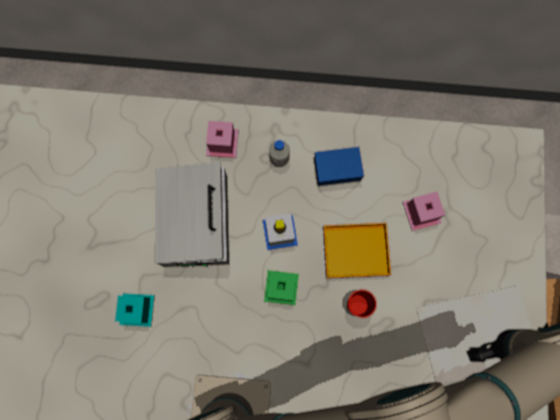

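View pics/side0.png

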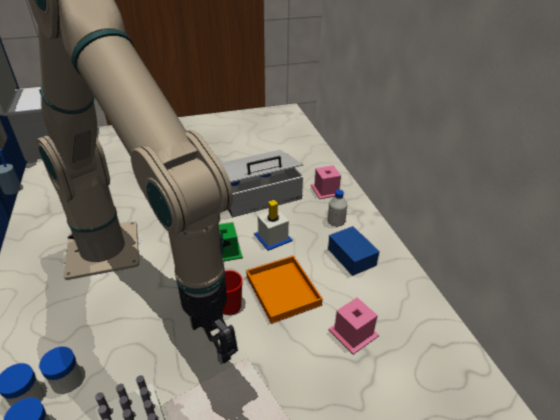

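Top view: bath at about (192,215), with its lid ajar and the hinge on the left (+y). The look-alikes are pink (222,138), pink (427,210), green (281,287) and turquoise (135,310). The white stand with the yellow probe at (280,230) fits the description. I'll confirm it in an enlarged crop.

Run:
```python
from h import *
p=shot('top');im=p['img'][:,:,::-1]
c=cv2.resize(im[155:280,145:310],None,fx=4.8,fy=4.8,interpolation=cv2.INTER_CUBIC);cv2.imwrite('pics/c1.png',c)
s=shot('side');im=s['img'][:,:,::-1]
c=cv2.resize(im[140:260,210:350],None,fx=5,fy=5,interpolation=cv2.INTER_CUBIC);cv2.imwrite('pics/c2.png',c)
```

```text
(no output)
```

View pics/c1.png

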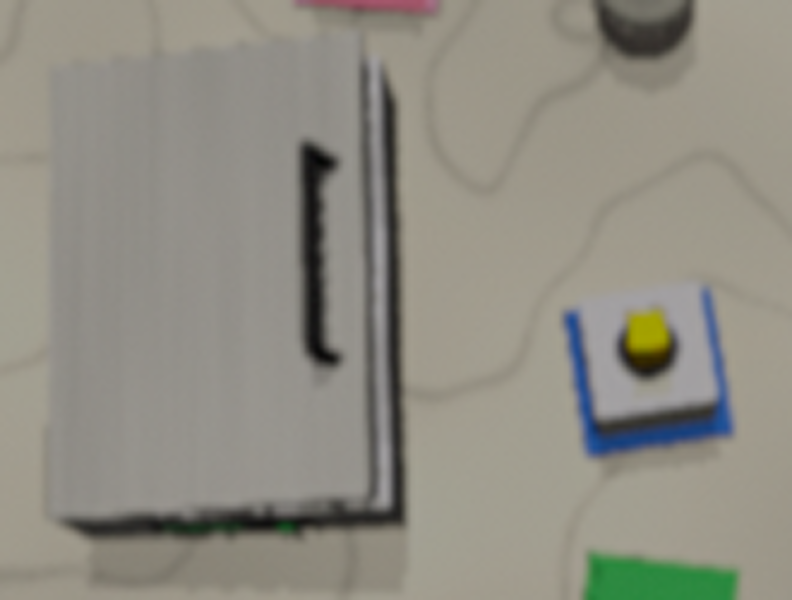

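View pics/c2.png

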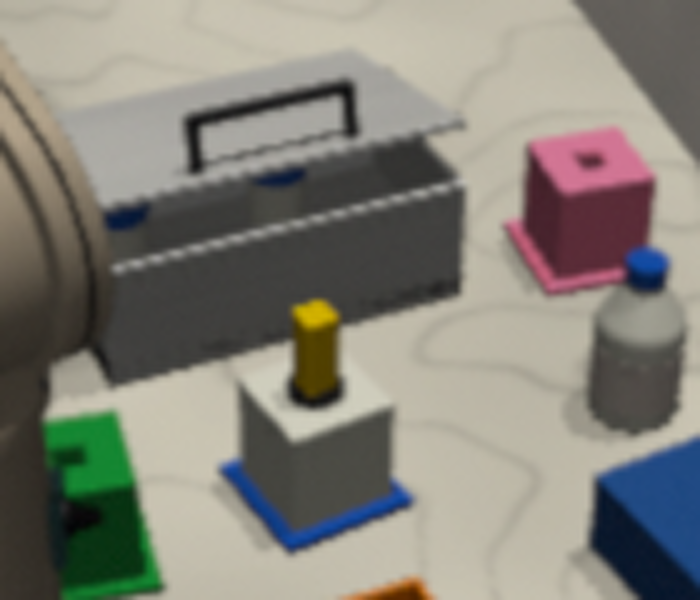

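Confirmed: the white block holding the yellow probe (blue base rim, top picture 280,230) is the stand. The jars' blue caps show under the ajar lid. Next I'll fit the poses.

```bash
cat > fit.py <<'E'
from h import *
from scipy.optimize import least_squares
def Rz(a): return np.array([[np.cos(a),-np.sin(a),0],[np.sin(a),np.cos(a),0],[0,0,1]])
def lidpt(x,r,h,th): # r from hinge, h above underside plane -> bath frame
    return np.array([x, 94-r*np.cos(th)+h*np.sin(th)*1, 95+r*np.sin(th)+h*np.cos(th)])
E
python3 - <<'E'
from fit import *
p=shot('top');s=shot('side')
T=lambda u,v:(u/4.8+145,v/4.8+155)
S=lambda u,v:(u/5+210,v/5+140)
def pts(th):
    return [(p,T(52,65),lidpt(131,0,6,th)),(p,T(48,515),lidpt(-131,0,6,th)),(p,T(368,500),lidpt(-131,188,6,th)),(p,T(360,40),lidpt(131,188,6,th)),
 (p,T(378,62),[131,-94,95]),(p,T(397,508),[-131,-94,95]),(p,T(308,148),lidpt(55,170,41,th)),(p,T(314,352),lidpt(-55,170,41,th)),
 (s,S(115,270),[-131,-94,95]),(s,S(462,183),[131,-94,95]),(s,S(460,293),[131,-94,0]),(s,S(115,382),[-131,-94,0]),(s,S(465,125),lidpt(131,188,3,th)),(s,S(190,120),lidpt(-55,170,41,th)),(s,S(350,87),lidpt(55,170,41,th))]
def res(q):
    return np.concatenate([proj(c,Rz(q[2])@np.array(X,float)+[q[0],q[1],0])-uv for c,uv,X in pts(q[3])])
g=onz(p,T(210,280),95)
r=least_squares(res,[g[0],g[1],0,.2],loss='soft_l1');q=r.x;print('bath',q);print(np.round(r.fun.reshape(-1,2),1).tolist())
H=Rz(q[2])@lidpt(0,170,41,q[3])+[q[0],q[1],0];print('handle',H)
print('channel',Rz(q[2])@[0,-58,38]+[q[0],q[1],0])
# stand
sp=[(p,T(580,297),(35,35,80)),(p,T(708,287),(35,-35,80)),(p,T(718,405),(-35,-35,80)),(p,T(597,420),(-35,35,80)),(s,S(238,375),(-35,35,80)),(s,S(393,400),(35,-35,80)),(s,S(300,440),(-35,-35,80)),(p,T(646,322),(0,0,140)),(s,S(315,309),(0,0,140))]
res=lambda q:np.concatenate([proj(c,Rz(q[2])@np.array(X,float)+[q[0],q[1],0])-uv for c,uv,X in sp])
g=onz(p,T(646,350),80);r=least_squares(res,[g[0],g[1],0],loss='soft_l1');print('stand',r.x);print(np.round(r.fun.reshape(-1,2),1).tolist())
hsv=cv2.cvtColor(p['img'],cv2.COLOR_RGB2HSV)
m=cv2.inRange(hsv,(8,150,100),(25,255,255));m[:, :300]=0;m[300:]=0;m[:,400:]=0
cs=max(cv2.findContours(m,0,2)[0],key=cv2.contourArea);b=cv2.boxPoints(cv2.minAreaRect(cs));
w=np.array([onz(p,x,28) for x in b]);print('tray',w.mean(0),w.round().tolist())
E
```

```text
bath [5.26241634e+02 1.53950596e+02 1.33223180e-01 2.26082704e-01]
[[-0.5, 0.3], [-0.3, 1.1], [0.2, -0.8], [-0.0, -2.1], [0.4, -1.4], [-1.5, -0.3], [0.2, 0.2], [-0.4, -0.7], [-2.9, 1.1], [0.8, 0.5], [0.1, 0.9], [-1.2, 1.7], [0.0, 0.1], [-0.1, 0.6], [-0.8, 0.1]]
handle [534.54124376  92.02105651 173.06411062]
channel [533.94574162  96.46453918  38.        ]
stand [ 5.13715387e+02 -9.11030183e+01  2.18543467e-01]
[[-0.1, -0.1], [-1.5, -1.2], [-0.1, -0.9], [-0.5, -0.7], [-0.0, 0.7], [0.0, 1.5], [-1.8, 0.7], [0.4, 1.2], [-0.0, 1.1]]
tray [ 478.95175087 -310.00503465   28.        ] [[540.0, -212.0, 28.0], [565.0, -393.0, 28.0], [417.0, -407.0, 28.0], [393.0, -229.0, 28.0]]
```

step_arm:
  series:
    - [[0,0,0.169,0,0,-0.25,0],[0,0,0.169,0,0,-0.25,0],[0,0,0,0.155,-0.27,0,0],[0,0,0,0.155,-0.27,0,0],[0,0,0,0.155,-0.27,0,0],[0,0,0,0.155,-0.27,0,0],[0,0,0,0.155,-0.27,0,0],[0,0,0,0.155,-0.27,0,0],[0,0,0,0.155,-0.27,0,0],[0,0,0,0.155,-0.27,0,0],[0,0,0,0.155,-0.27,0,0],[0,0,0,0.155,-0.27,0,0]]

```text
clock: 2.5
eef_pos: [429.5, -164.9, 306.7]
tool_rot: [3.141, -0.001, 0.133]
force: [0.8, -0.5, -0.8]
width: 85.3
gripper_force: 0.0
```

step_arm:
  series:
    - [[0,0,0,0.155,-0.27,0,0],[0,0,0,0.155,-0.27,0,0],[0,0,0,0.155,-0.27,0,0],[0,0,0,0.155,-0.27,0,0],[0,0,0,0.155,-0.27,0,0],[0,0,0,0.155,-0.27,0,0],[0,0,0,0,0,0,0]]

```text
clock: 3.2
eef_pos: [536.3, 101.1, 306.2]
tool_rot: [-3.137, -0.002, 0.144]
force: [-0.8, 0.2, -0.2]
width: 85.4
gripper_force: 0.0
```

```bash
cat > st.py <<'E'
from h import *
def S():
    s=ctrl.read_state(); return s
def need(x,y,z,n=1,yaw=None):
    s=S();e=s['eef_pos'];r=s['tool_rot']
    from scipy.spatial.transform import Rotation as R
    M=R.from_euler('xyz',r).as_matrix()
    d=M.T@(np.array([x,y,z])-e)
    print('at',e.round(1),r.round(3),'F',s['force'].round(1),'w',round(s['width'],1),'| rows',n,(d/150/n).round(4), 'az total',None if yaw is None else round(-(yaw-r[2])/0.7854,3))
E
python3 - <<'E'
from st import *
p=shot('top');p=shot('side')
need(534.5,92,158,4,.133)
E
```

```text
at [534.9  93.7 306. ] [3.141e+00 1.000e-03 1.360e-01] F [ 0.8 -0.9  0.4] w 85.6 | rows 4 [-0.0009  0.0027  0.2467] az total 0.004
```

Settled. Down to the handle and close on it.

step_arm:
  series:
    - [[0,0,0,0,0,0.25,0],[0,0,0,0,0,0.25,0],[0,0,0,0,0,0.25,0],[0,0,0,0,0,0.2,0],[0,0,0,0,0,0,0]]

```text
clock: 3.8
eef_pos: [531.8, 89.9, 160.6]
tool_rot: [3.14, 0.008, 0.131]
force: [0.1, -0.3, 0.6]
width: 85.3
gripper_force: 0.0
```

Run:
```python
from st import *
need(534.5,92,158,1,.133)
a=shot('top')['img'][140:290,130:330,::-1];b=shot('side')['img'][120:270,190:390,::-1]
cv2.imwrite('pics/h1.png',cv2.resize(np.vstack([a,b]),None,fx=2,fy=2,interpolation=2)[:600])
```

```text
at [531.8  89.9 160.6] [3.14  0.008 0.131] F [ 0.1 -0.3  0.6] w 85.3 | rows 1 [ 0.02   -0.0114  0.0171] az total -0.003
```

View pics/h1.png

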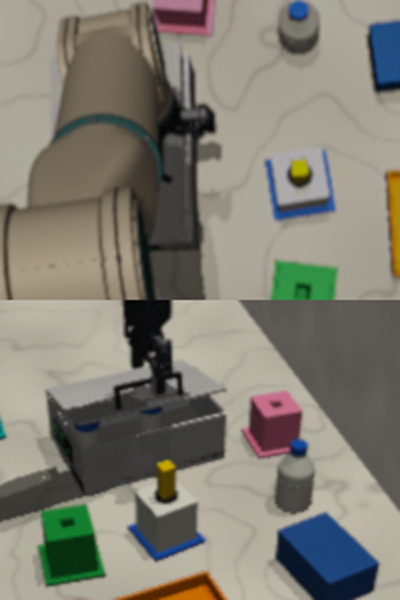

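The side view shows the fingers straddling the bar (about 155,378). Closing.

step_arm:
  series:
    - [[0,0,0,0,0,0,0.5],[0,0,0,0,0,0,1],[0,0,0,0,0,0,1],[0,0,0,0,0,0,1],[0,0,0,0,0,0,1],[0,0,0,0,0,0,1],[0,0,0,0,0,0,1]]

```text
clock: 4.6
eef_pos: [535.0, 93.7, 163.8]
tool_rot: [-3.141, -0.0, 0.134]
force: [0.3, 2.8, -0.8]
width: 7.7
gripper_force: 58.5
```

Width 7.7 suggests the pads sit high on the bar. Reopen a little, go 8 mm lower, regrip.

step_arm:
  series:
    - [[0,0,0,0,0,0,0.7],[0,0,0,0,0,0,0.7],[0,0,0,0,0,0.055,0.7],[0,0,0,0,0,0,0.7],[0,0,0,0,0,0,1],[0,0,0,0,0,0,1],[0,0,0,0,0,0,1],[0,0,0,0,0,0,1]]

```text
clock: 5.4
eef_pos: [534.6, 93.6, 155.2]
tool_rot: [-3.141, 0.001, 0.134]
force: [0.0, 4.7, -5.9]
width: 7.9
gripper_force: 58.3
```

Run:
```python
import numpy as np
a=np.linspace(.4626,2.0666,21);y=94-174.9*np.cos(a);z=95+174.9*np.sin(a)
print([[float(round(-u/150,3)),float(round(-v/150,3))] for u,v in zip(np.diff(y),np.diff(z))])
```

```text
[[-0.045, -0.082], [-0.051, -0.078], [-0.058, -0.074], [-0.063, -0.069], [-0.069, -0.064], [-0.073, -0.058], [-0.078, -0.052], [-0.082, -0.045], [-0.085, -0.039], [-0.088, -0.032], [-0.09, -0.025], [-0.092, -0.017], [-0.093, -0.01], [-0.093, -0.002], [-0.093, 0.005], [-0.093, 0.013], [-0.091, 0.02], [-0.089, 0.027], [-0.087, 0.034], [-0.084, 0.041]]
```

step_arm:
  series:
    - [[0,0,0,0,-0.045,-0.082,1],[0,0,0,0,-0.051,-0.078,1],[0,0,0,0,-0.058,-0.074,1],[0,0,0,0,-0.063,-0.069,1],[0,0,0,0,-0.069,-0.064,1],[0,0,0,0,0,0,1]]

```text
clock: 6.0
eef_pos: [528.8, 136.2, 212.4]
tool_rot: [3.141, -0.0, 0.135]
force: [-3.0, -0.1, -2.0]
width: 7.6
gripper_force: 59.2
```

Run:
```python
from st import *
need(534.5,92,158,1,.133)
b=shot('side')['img'][100:270,190:390,::-1]
cv2.imwrite('pics/h2.png',cv2.resize(b,None,fx=3,fy=3,interpolation=2))
```

```text
at [528.8 136.2 212.4] [ 3.141 -0.     0.135] F [-3.  -0.1 -2. ] w 7.6 | rows 1 [-0.0022  0.297   0.3626] az total 0.003
```

View pics/h2.png

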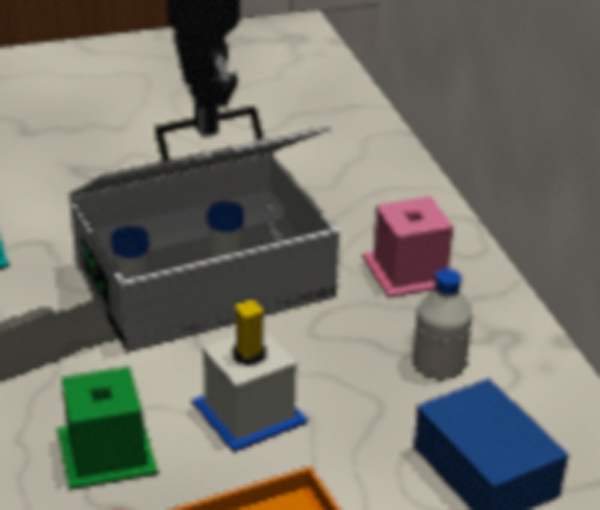

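The lid is following, with the bar in the fingers, and two jars are visible at (130,240) and (225,215) in the crop. Continuing the arc.

step_arm:
  series:
    - [[0,0,0,0,-0.073,-0.058,1],[0,0,0,0,-0.078,-0.052,1],[0,0,0,0,-0.082,-0.045,1],[0,0,0,0,-0.085,-0.039,1],[0,0,0,0,-0.088,-0.032,1],[0,0,0,0,-0.09,-0.025,1],[0,0,0,0,-0.092,-0.017,1],[0,0,0,0,-0.093,-0.01,1],[0,0,0,0,-0.093,-0.002,1]]

```text
clock: 6.95
eef_pos: [513.7, 249.4, 255.5]
tool_rot: [3.14, -0.001, 0.132]
force: [-4.0, -5.3, 8.6]
width: 7.8
gripper_force: 62.6
```

step_arm:
  series:
    - [[0,0,0,0,-0.093,0.005,1],[0,0,0,0,-0.093,0.013,1],[0,0,0,0,-0.091,0.02,1],[0,0,0,0,-0.089,0.027,1],[0,0,0,0,-0.087,0.034,1],[0,0,0,0,-0.042,0.02,1],[0,0,0,0,0,0,1]]

```text
clock: 7.65
eef_pos: [503.5, 326.8, 235.8]
tool_rot: [-3.138, -0.001, 0.135]
force: [-2.3, 2.9, 0.5]
width: 7.3
gripper_force: 63.9
```

step_arm:
  series:
    - [[0,0,0,0,-0.042,0.02,1],[0,0,0,0,-0.02,0.01,1],[0,0,0,0,0,0,1]]

```text
clock: 7.95
eef_pos: [502.9, 331.7, 233.1]
tool_rot: [3.14, -0.0, 0.132]
force: [-6.1, -4.9, 16.4]
width: 7.5
gripper_force: 65.5
```

step_arm:
  series:
    - [[0,0,0,0,-0.03,0.015,1],[0,0,0,0,0,0,1]]

```text
clock: 8.15
eef_pos: [502.8, 331.7, 232.9]
tool_rot: [3.134, 0.0, 0.13]
force: [-9.9, -16.4, 32.4]
width: 7.1
gripper_force: 67.3
```

The lid is on its stop: force rises with no motion. Ease off, open slightly, go up.

step_arm:
  series:
    - [[0,0,0,0,0.02,-0.012,1],[0,0,0,0,0,0,0.82],[0,0,0,0,0,0,0.78],[0,0,0,0,0,0,0.78],[0,0,0,0,0,-0.1,0.78],[0,0,0,0,0,-0.15,0.78],[0,0,0,0,0,-0.2,0.78],[0,0,0,0,0,-0.2,0.78],[0,0,0,0,0,0,0.78]]

```text
clock: 9.05
eef_pos: [505.4, 336.2, 332.5]
tool_rot: [-3.136, -0.01, 0.132]
force: [0.3, -0.7, 1.0]
width: 18.6
gripper_force: 0.0
```

Run:
```python
from st import *
need(513.7,-91.1,340,10,.2185)
a=shot('top');b=shot('side','s3.png')
for p in(a,b):
    for th in('jar1','probe','lid','lid_handle'): print(th,[(np.round(d['centre'],1).tolist(),round(d['score'],2)) for d in ctrl.recognise(p,th)][:5])
```

```text
at [505.4 336.2 332.5] [-3.136 -0.01   0.132] F [ 0.3 -0.7  1. ] w 18.6 | rows 10 [-0.032   0.2831 -0.0068] az total -0.11
jar1 [([189.0, 243.7], 0.75), ([190.1, 204.1], 0.48)]
probe [([281.0, 225.9], 0.62)]
lid [([133.0, 209.8], 0.71)]
lid_handle []
jar1 [([261.7, 176.0], 0.77), ([279.8, 289.2], 0.58), ([235.8, 183.5], 0.47)]
probe [([270.2, 212.0], 0.63)]
lid [([243.3, 129.3], 0.69)]
lid_handle [([243.0, 132.4], 0.94)]
```

View pics/s3.png

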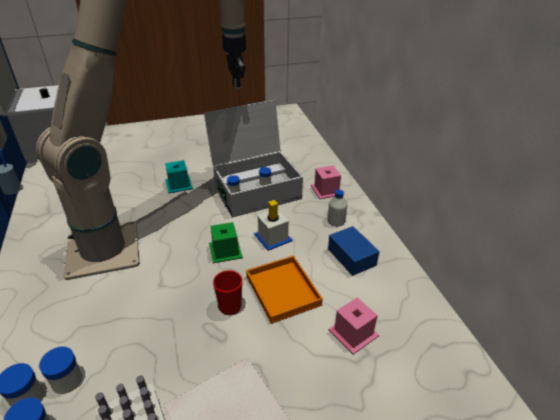

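```bash
cat >> fit.py <<'E'
def tri(obs):
    A=[];b=[]
    for p,uv in obs:
        o,d=ray(p,uv);d=d/np.linalg.norm(d);P=np.eye(3)-np.outer(d,d);A.append(P);b.append(P@o)
    A=np.vstack(A);b=np.concatenate(b);x=np.linalg.lstsq(A,b,rcond=None)[0];return x,np.linalg.norm(A@x-b)
def blob(p,lo,hi,win):
    h=cv2.cvtColor(p['img'],cv2.COLOR_RGB2HSV);m=cv2.inRange(h,lo,hi);k=np.zeros_like(m);u0,v0,u1,v1=win;k[v0:v1,u0:u1]=1;m*=k
    ys,xs=np.nonzero(m);return (xs.mean(),ys.mean()),len(xs),m
E
python3 - <<'E'
from fit import *
a=shot('top');b=shot('side')
ca,n,m=blob(a,(24,120,70),(35,255,255),(265,205,300,245));cb,n2,m2=blob(b,(24,120,70),(35,255,255),(250,190,295,230))
print(ca,n,cb,n2,tri([(a,ca),(b,cb)]), onz(a,ca,113),onz(a,ca,125))
# model centroid: fit by projecting handle box hull
def cen(c,x,y,yaw):
    P=np.array([proj(c,Rz(yaw)@[i*11,j*11,z]+[x,y,0]) for i in(-1,1) for j in(-1,1) for z in(86,140)],np.float32)
    h=cv2.convexHull(P);M=cv2.moments(h);return np.array([M['m10']/M['m00'],M['m01']/M['m00']]),M['m00']
for yaw in(.1,.2,.3):
    r=least_squares(lambda q:np.concatenate([cen(a,*q,yaw)[0]-ca,cen(b,*q,yaw)[0]-cb]),[513,-91]);print(yaw,r.x,r.fun.round(2),cen(a,*r.x,yaw)[1],cen(b,*r.x,yaw)[1])
# flange/hole
w=cv2.resize(a['img'][210:255,255:305,::-1],None,fx=8,fy=8,interpolation=cv2.INTER_CUBIC);w2=cv2.resize(b['img'][190:250,250:300,::-1],None,fx=6,fy=6,interpolation=cv2.INTER_CUBIC)
cv2.imwrite('pics/pr.png',np.hstack([w,w2]))
E
```

```text
(np.float64(279.4533333333333), np.float64(224.30666666666667)) 75 (np.float64(272.6), np.float64(208.0695652173913)) 115 (array([513.95072918, -89.50390314, 119.610085  ]), np.float64(1.3579091137984438)) [516.21170394 -89.47000735 113.        ] [513.86949337 -89.73979309 125.        ]
0.1 [515.0352521 -91.       ] [0.52 0.35 0.81 1.8 ] 100.1097611694131 167.33910332410596
0.2 [515.03522104 -91.        ] [0.58 0.35 0.81 1.79] 101.54981399257667 172.47278636856936
0.3 [515.03534526 -91.        ] [0.57 0.35 0.8  1.79] 104.2708901129663 176.212893121643
```

View pics/pr.png

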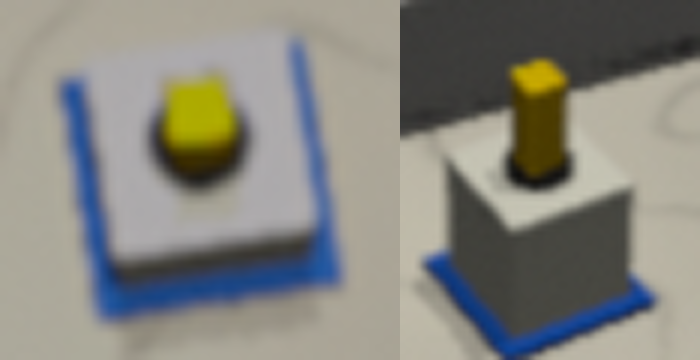

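step_arm:
  series:
    - [[0,0,0,0,0.14,0,0.78],[0,0,0,-0.03,0.28,0,0.78],[0,0,0,-0.03,0.28,0,0.5],[0,0,0,-0.03,0.28,0,0.4],[0,0,0,-0.03,0.28,0,0.4],[0,0,0,-0.03,0.28,0,0.4],[0,0,0,-0.03,0.28,0,0.4],[0,0,0,-0.03,0.28,0,0.4],[0,0,0,-0.03,0.28,0,0.4],[0,0,0,-0.03,0.28,0,0.4],[0,0,-0.05,0,0.14,0,0.4],[0,0,0,0,0,0,0.4]]

```text
clock: 10.85
eef_pos: [518.1, -91.5, 327.3]
tool_rot: [3.139, 0.0, 0.166]
force: [0.6, 0.4, -0.1]
width: 51.3
gripper_force: 0.0
```

Run:
```python
from st import *
p=shot('side');p=shot('side');need(514,-90,97,1,.17)
```

```text
at [518.2 -86.7 327.2] [-3.141 -0.     0.172] F [-0.4  0.6 -0.3] w 51.3 | rows 1 [-0.0314  0.0179  1.535 ] az total 0.002
```

Opening of 51 mm is enough. Descend.

step_arm:
  series:
    - [[0,0,0,-0.031,0.018,0.2,0.4],[0,0,0,0,0,0.3,0.4],[0,0,0,0,0,0.3,0.4],[0,0,0,0,0,0.25,0.4],[0,0,0,0,0,0,0.4],[0,0,0,0,0,0,0.4]]

```text
clock: 11.55
eef_pos: [514.5, -89.1, 170.3]
tool_rot: [-3.141, 0.0, 0.174]
force: [0.2, -0.3, 1.2]
width: 51.1
gripper_force: 0.0
```

Run:
```python
from st import *
b=shot('side')
need(514,-90,97,1,.17)
cv2.imwrite('pics/g1.png',cv2.resize(b['img'][150:270,210:340,::-1],None,fx=4,fy=4,interpolation=2))
```

```text
at [515.5 -89.6 171.4] [ 3.141e+00 -3.000e-03  1.740e-01] F [ 0.7  0.2 -0.2] w 51.2 | rows 1 [-0.0119  0.0008  0.4957] az total 0.005
```

View pics/g1.png

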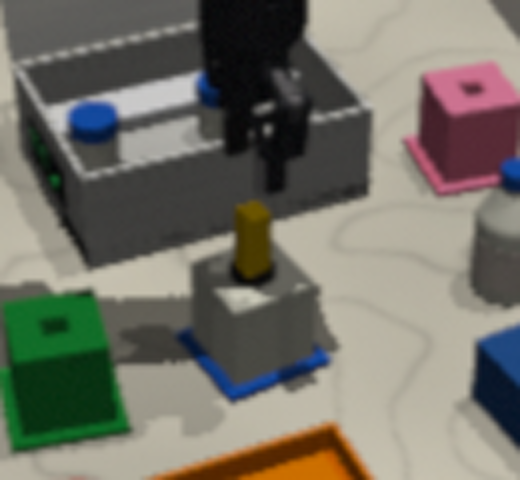

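The fingers (235,145 and 275,180) straddle the handle (253,235). Lower and grip.

step_arm:
  series:
    - [[0,0,0,-0.005,0,0.2,0.4],[0,0,0,0,0,0.2,0.4],[0,0,0,0,0,0.09,0.4],[0,0,0,0,0,0,0.4],[0,0,0,0,0,0,0.6],[0,0,0,0,0,0,0.8],[0,0,0,0,0,0,1],[0,0,0,0,0,0,1],[0,0,0,0,0,0,1],[0,0,0,0,0,0,1]]

```text
clock: 12.6
eef_pos: [515.1, -90.7, 98.4]
tool_rot: [3.14, -0.004, 0.173]
force: [-0.3, 0.4, 8.7]
width: 20.9
gripper_force: 59.4
```

step_arm:
  series:
    - [[0,0,0,0,0,-0.1,1],[0,0,0,0,0,-0.2,1],[0,0,0,0,0,-0.25,1],[0,0,0,0,0,-0.25,1],[0,0,0,0,0,0,1],[0,0,0,0,0,0,1]]

```text
clock: 13.2
eef_pos: [513.9, -90.8, 217.7]
tool_rot: [3.141, -0.003, 0.172]
force: [-0.3, -0.4, -0.9]
width: 21.2
gripper_force: 58.6
```

Run:
```python
from fit import *
from st import *
p=shot('top');s=shot('side')
need(490.4,90.6,218,6,.133)
a=cv2.resize(p['img'][155:275,145:245,::-1],None,fx=4,fy=4,interpolation=cv2.INTER_CUBIC)
b=cv2.resize(s['img'][100:240,200:320,::-1],None,fx=3.3,fy=3.3,interpolation=cv2.INTER_CUBIC)
h=min(len(a),len(b));cv2.imwrite('pics/ch.png',np.hstack([a[:h],b[:h]]))
```

```text
at [512.5 -90.5 215.8] [-3.141e+00  1.000e-03  1.730e-01] F [ 0.3 -0.3 -1.5] w 21.3 | rows 6 [ 0.0103 -0.2025 -0.0024] az total 0.05
```

View pics/ch.png

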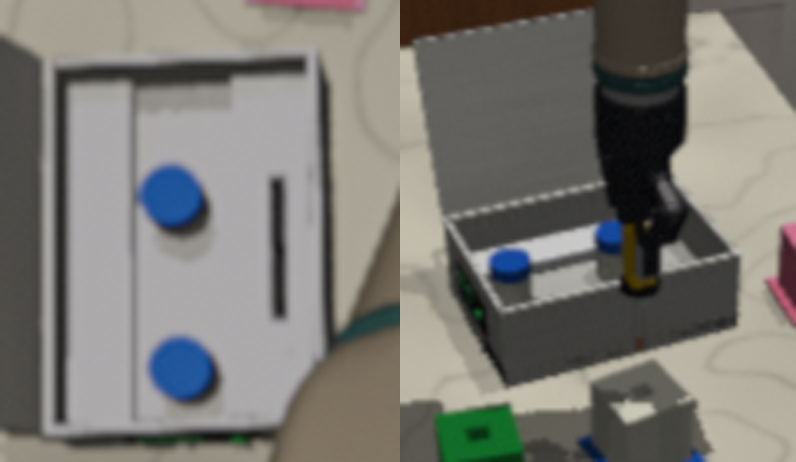

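The interior shows clearly: groove from (278,178) to (279,318) in the crop, two jar caps at (172,196) and (183,368). Converting to positions.

Run:
```python
from fit import *
p=shot('top');T=lambda u,v:(u/4+145-.4,v/4+155-.4)
g=cv2.cvtColor(p['img'],cv2.COLOR_RGB2GRAY)
m=np.zeros_like(g);m[194:240,208:222]=(g[194:240,208:222]<70)
ys,xs=np.nonzero(m);print(len(xs),xs.min(),xs.max(),ys.min(),ys.max(),xs.mean(),ys.mean())
c=np.array([onz(p,(x,y),44) for x,y in zip(xs,ys)]);print('channel centroid',c.mean(0),'range x',c[:,0].min(),c[:,0].max(),'slope',np.polyfit(c[:,0],c[:,1],1))
for u,v in((278,178),(279,318)): print(onz(p,T(u,v),46))
for u,v in((47,62),(318,54),(46,433)): print('rim',onz(p,T(u,v),95))
for w in((175,190,202,220),(175,230,205,265)):
    cc,n,_=blob(p,(100,120,60),(125,255,255),w);print('jar',cc,n,onz(p,cc,30+50))
```

```text
74 213 215 200 233 214.0810810810811 215.93243243243242
channel centroid [537.29015452  97.62244837  44.        ] range x 488.66814588423836 583.0383139828921 slope [ 0.15203191 15.9371991 ]
[585.20430551 102.90545032  46.        ]
[485.3245001   90.53275983  46.        ]
rim [641.60843422 264.19202512  95.        ]
rim [664.00021409  77.91185654  95.        ]
rim [386.0876919  229.04467529  95.        ]
jar (np.float64(187.59217877094972), np.float64(203.95530726256985)) 179 [557.01659655 168.88555358  80.        ]
jar (np.float64(190.06043956043956), np.float64(246.9010989010989)) 182 [438.84279184 147.06580175  80.        ]
```

step_arm:
  series:
    - [[0,0,0.05,0,0,0,1],[0,0,0,0.01,-0.2,0,1],[0,0,0,0.01,-0.2,0,1],[0,0,0,0.01,-0.2,0,1],[0,0,0,0.01,-0.2,0,1],[0,0,0,0.01,-0.2,0,1],[0,0,0,0.01,-0.2,0,1],[0,0,0,0,0,0,1],[0,0,0,0,0,0,1],[0,0,0,0,0,0,1]]

```text
clock: 14.35
eef_pos: [498.1, 87.6, 215.6]
tool_rot: [3.141, 0.002, 0.132]
force: [-0.1, -1.2, -0.5]
width: 21.1
gripper_force: 58.9
```

Run:
```python
from st import *
need(491,90.8,150,1,.133)
```

```text
at [498.1  87.6 215.6] [3.141e+00 2.000e-03 1.320e-01] F [-0.1 -1.2 -0.5] w 21.1 | rows 1 [-0.0432 -0.0278  0.4374] az total -0.001
```

step_arm:
  series:
    - [[0,0,0,-0.043,-0.028,0,1],[0,0,0,0,0,0.2,1],[0,0,0,0,0,0.2,1],[0,0,0,0,0,0.05,1],[0,0,0,0,0,0,1],[0,0,0,0,0,0,1],[0,0,0,0,0,0,1]]

```text
clock: 15.05
eef_pos: [492.4, 92.3, 150.1]
tool_rot: [-3.141, -0.003, 0.133]
force: [-0.3, -0.4, -1.3]
width: 21.0
gripper_force: 58.9
```

Run:
```python
from fit import *
from st import *
s=shot('side');p=shot('top')
need(491,90.8,150,1,.133)
e=S()['eef_pos'];print('tip px expected',proj(s,[e[0],e[1],e[2]-90.4]),'chan start/end px',proj(s,[485,90,46]),proj(s,[585,103.5,46]))
cv2.imwrite('pics/t1.png',cv2.resize(s['img'][150:230,210:310,::-1],None,fx=6,fy=6,interpolation=cv2.INTER_CUBIC))
```

```text
at [492.2  92.4 149.9] [-3.141e+00 -2.000e-03  1.330e-01] F [-0.3  0.  -1. ] w 21.6 | rows 1 [-0.0094  0.0093 -0.0007] az total 0.0
tip px expected [252.10764262 191.45481787] chan start/end px [250.32537288 195.41572339] [277.47067427 188.59133093]
```

View pics/t1.png

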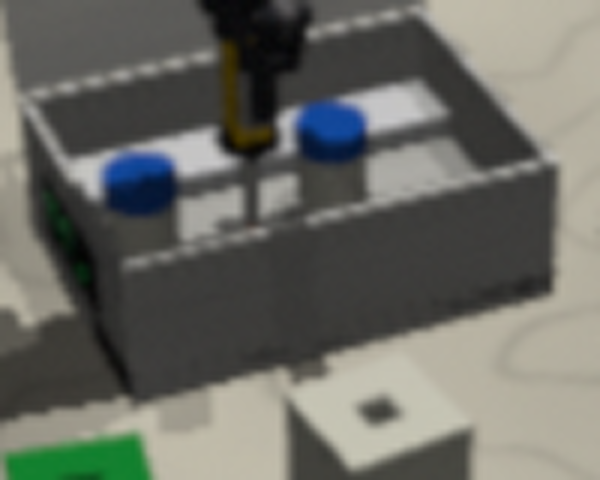

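step_arm:
  series:
    - [[0,0,0,0,0.01,0,1],[0,0,0,0,0,0.06,1],[0,0,0,0,0,0.05,1],[0,0,0,0,0,0.01,1],[0,0,0,0,0,0,1],[0,0,0,0,0,0,1]]

```text
clock: 15.75
eef_pos: [491.6, 90.8, 130.7]
tool_rot: [3.142, 0.0, 0.133]
force: [0.9, -0.1, -0.5]
width: 21.4
gripper_force: 58.9
```

step_arm:
  series:
    - [[0,0,0,0,0,0,1],[0,0,0,0,0,0,1]]

```text
clock: 15.95
eef_pos: [491.8, 90.8, 131.0]
tool_rot: [-3.142, -0.0, 0.133]
force: [-0.4, -0.1, -0.2]
width: 21.4
gripper_force: 58.9
```

step_arm:
  series:
    - [[0,0,0,0,0,0.015,1],[0,0,0,0,0,0.015,1],[0,0,0,0,0,0,1],[0,0,0,0,0,0,1]]

```text
clock: 16.35
eef_pos: [491.9, 90.9, 126.4]
tool_rot: [-3.142, -0.001, 0.133]
force: [0.1, -0.1, 0.3]
width: 21.3
gripper_force: 58.9
```

In the groove (the tip went below the block's top without contact), with light contact on the floor. Slide in short steps and watch the force.

step_arm:
  series:
    - [[0,0,0,0,0,0.013,1],[0,0,0,0,0,0,1],[0,0,0,0,0,0,1],[0,0,0,0,0,0,1]]

```text
clock: 16.75
eef_pos: [491.9, 90.8, 124.5]
tool_rot: [-3.142, -0.001, 0.133]
force: [1.0, -0.2, 1.8]
width: 21.3
gripper_force: 58.9
```

step_arm:
  series:
    - [[0,0,0,0.012,0,0,1],[0,0,0,0.012,0,0,1],[0,0,0,0.012,0,0,1],[0,0,0,0,0,0,1]]

```text
clock: 17.15
eef_pos: [497.1, 91.4, 124.2]
tool_rot: [3.141, 0.0, 0.133]
force: [-0.7, -0.6, 1.6]
width: 21.3
gripper_force: 59.1
```

step_arm:
  series:
    - [[0,0,0,0.012,0,0,1],[0,0,0,0.012,0,0,1],[0,0,0,0.012,0,0,1],[0,0,0,0,0,0,1]]

```text
clock: 17.55
eef_pos: [503.1, 92.3, 124.4]
tool_rot: [-3.142, -0.001, 0.133]
force: [-1.4, -0.2, 1.3]
width: 21.5
gripper_force: 59.1
```

step_arm:
  series:
    - [[0,0,0,0.012,0,0,1],[0,0,0,0.012,0,0,1],[0,0,0,0.012,0,0,1],[0,0,0,0,0,0,1]]

```text
clock: 17.95
eef_pos: [508.3, 93.0, 124.4]
tool_rot: [-3.142, -0.001, 0.133]
force: [0.1, -0.2, 2.2]
width: 21.4
gripper_force: 59.1
```

step_arm:
  series:
    - [[0,0,0,0.012,0,0,1],[0,0,0,0.012,0,0,1],[0,0,0,0.012,0,0,1],[0,0,0,0,0,0,1]]

```text
clock: 18.35
eef_pos: [513.8, 93.7, 124.5]
tool_rot: [-3.142, -0.001, 0.133]
force: [-0.3, 0.7, 1.2]
width: 21.5
gripper_force: 59.1
```

step_arm:
  series:
    - [[0,0,0,0.012,0,0,1],[0,0,0,0.012,0,0,1],[0,0,0,0.012,0,0,1],[0,0,0,0,0,0,1]]

```text
clock: 18.75
eef_pos: [519.0, 94.4, 124.4]
tool_rot: [-3.142, -0.001, 0.133]
force: [-0.8, -0.1, 1.7]
width: 21.3
gripper_force: 59.1
```

step_arm:
  series:
    - [[0,0,0,0.012,0,0,1],[0,0,0,0.012,0,0,1],[0,0,0,0.012,0,0,1],[0,0,0,0,0,0,1]]

```text
clock: 19.15
eef_pos: [524.4, 95.2, 124.5]
tool_rot: [-3.142, -0.001, 0.133]
force: [0.2, -0.4, 1.2]
width: 21.5
gripper_force: 59.1
```

step_arm:
  series:
    - [[0,0,0,0.012,0,0,1],[0,0,0,0.012,0,0,1],[0,0,0,0.012,0,0,1],[0,0,0,0,0,0,1]]

```text
clock: 19.55
eef_pos: [530.2, 96.0, 124.5]
tool_rot: [-3.141, -0.002, 0.133]
force: [1.4, 0.6, -0.0]
width: 21.4
gripper_force: 58.8
```

step_arm:
  series:
    - [[0,0,0,0,0,0,1],[0,0,0,0,0,0,1]]

```text
clock: 19.75
eef_pos: [530.0, 95.9, 124.5]
tool_rot: [-3.141, -0.002, 0.133]
force: [1.2, 0.7, -1.0]
width: 21.5
gripper_force: 58.8
```

step_arm:
  series:
    - [[0,0,0,0,0,0,1]]

```text
clock: 19.85
eef_pos: [529.9, 96.0, 124.5]
tool_rot: [-3.141, -0.002, 0.133]
force: [1.9, 0.2, -0.7]
width: 21.4
gripper_force: 58.8
```

It dropped in: Fz is back to the free weight at x≈530. Nudge 2 mm to centre and press down.

step_arm:
  series:
    - [[0,0,0,0.013,0,0,1],[0,0,0,0,0,0,1],[0,0,0,0,0,0.03,1],[0,0,0,0,0,0.03,1],[0,0,0,0,0,0,1],[0,0,0,0,0,0,1]]

```text
clock: 20.45
eef_pos: [530.7, 96.0, 115.0]
tool_rot: [3.142, 0.001, 0.133]
force: [-0.3, -0.5, -0.5]
width: 21.1
gripper_force: 58.9
```

step_arm:
  series:
    - [[0,0,0,0,0,0.02,1],[0,0,0,0,0,0.005,1],[0,0,0,0,0,0,1],[0,0,0,0,0,0,1]]

```text
clock: 20.85
eef_pos: [531.1, 96.1, 111.8]
tool_rot: [-3.142, -0.0, 0.133]
force: [-0.1, 0.5, 0.7]
width: 21.5
gripper_force: 58.9
```

step_arm:
  series:
    - [[0,0,0,0,0,0.015,1],[0,0,0,0,0,0.014,1],[0,0,0,0,0,0,1],[0,0,0,0,0,0,1],[0,0,0,0,0,0,1]]

```text
clock: 21.35
eef_pos: [531.3, 96.1, 107.8]
tool_rot: [-3.142, -0.001, 0.133]
force: [-0.6, -0.3, 7.3]
width: 21.2
gripper_force: 60.3
```

step_arm:
  series:
    - [[0,0,0,0,0,0,1],[0,0,0,0,0,0,1],[0,0,0,0,0,0,1],[0,0,0,0,0,0,1],[0,0,0,0,0,0,1],[0,0,0,0,0,0,1],[0,0,0,0,0,0,1],[0,0,0,0,0,0,1],[0,0,0,0,0,0,1],[0,0,0,0,0,0,1],[0,0,0,0,0,0,1],[0,0,0,0,0,0,1]]

```text
clock: 22.55
eef_pos: [531.3, 96.1, 107.9]
tool_rot: [-3.142, -0.001, 0.133]
force: [-1.1, 0.7, 7.0]
width: 21.8
gripper_force: 60.3
```

step_arm:
  series:
    - [[0,0,0,0,0,0,1],[0,0,0,0,0,0,1],[0,0,0,0,0,0,1],[0,0,0,0,0,0,1],[0,0,0,0,0,0,1],[0,0,0,0,0,0,1],[0,0,0,0,0,0,1],[0,0,0,0,0,0,1],[0,0,0,0,0,0,1],[0,0,0,0,0,0,1],[0,0,0,0,0,0,1],[0,0,0,0,0,0,1]]

```text
clock: 23.75
eef_pos: [531.2, 96.1, 107.9]
tool_rot: [-3.142, -0.001, 0.133]
force: [-0.6, -0.9, 7.0]
width: 21.0
gripper_force: 60.3
```

7 N is more than the spring gives, so the shaft end is on the well's edge. Ease up 2 mm, so only the spring presses the tip on the bottom, and hold again.

step_arm:
  series:
    - [[0,0,0,0,0,-0.012,1],[0,0,0,0,0,0,1],[0,0,0,0,0,0,1]]

```text
clock: 24.05
eef_pos: [531.1, 96.1, 109.0]
tool_rot: [-3.142, -0.0, 0.133]
force: [0.5, -0.1, 0.9]
width: 21.3
gripper_force: 59.5
```

step_arm:
  series:
    - [[0,0,0,0,0,0,1],[0,0,0,0,0,0,1],[0,0,0,0,0,0,1],[0,0,0,0,0,0,1],[0,0,0,0,0,0,1],[0,0,0,0,0,0,1],[0,0,0,0,0,0,1],[0,0,0,0,0,0,1],[0,0,0,0,0,0,1],[0,0,0,0,0,0,1],[0,0,0,0,0,0,1],[0,0,0,0,0,0,1]]

```text
clock: 25.25
eef_pos: [531.1, 96.0, 109.1]
tool_rot: [3.142, -0.0, 0.133]
force: [0.2, 0.9, 2.0]
width: 21.3
gripper_force: 59.5
```

step_arm:
  series:
    - [[0,0,0,0,0,0,1],[0,0,0,0,0,0,1],[0,0,0,0,0,0,1],[0,0,0,0,0,0,1],[0,0,0,0,0,0,1],[0,0,0,0,0,0,1],[0,0,0,0,0,0,1],[0,0,0,0,0,0,1],[0,0,0,0,0,0,1],[0,0,0,0,0,0,1],[0,0,0,0,0,0,1],[0,0,0,0,0,0,1]]

```text
clock: 26.45
eef_pos: [531.0, 96.0, 109.1]
tool_rot: [3.142, -0.0, 0.133]
force: [0.1, 1.2, 0.9]
width: 21.5
gripper_force: 59.5
```

Held 2.4 s at about 2 N. Lift and return to the stand.

step_arm:
  series:
    - [[0,0,0,0,0,-0.1,1],[0,0,0,0,0,-0.2,1],[0,0,0,0,0,-0.2,1],[0,0,0,0,0,-0.22,1],[0,0,0,0,0.1,0,1],[0,0,0,0,0.2,0,1],[0,0,0,0,0.2,0,1],[0,0,0,0,0.2,0,1],[0,0,0,0,0.2,0,1],[0,0,0,0,0.2,0,1],[0,0,-0.05,0,0.1,0,1],[0,0,0,0,0,0,1]]

```text
clock: 27.65
eef_pos: [553.9, -86.3, 215.8]
tool_rot: [3.14, 0.003, 0.167]
force: [0.8, 0.1, -1.1]
width: 21.2
gripper_force: 59.0
```

step_arm:
  series:
    - [[0,0,0,0,0,0,1],[0,0,0,0,0,0,1],[0,0,0,0,0,0,1]]

```text
clock: 27.95
eef_pos: [554.8, -80.8, 216.9]
tool_rot: [-3.141, 0.0, 0.175]
force: [-0.4, -0.3, -1.2]
width: 21.5
gripper_force: 59.0
```

Run:
```python
from st import *
need(514,-90.6,98,1,.172)
```

```text
at [554.8 -80.8 216.9] [-3.141  0.     0.175] F [-0.4 -0.3 -1.2] w 21.5 | rows 1 [-0.2789  0.0179  0.7927] az total 0.003
```

step_arm:
  series:
    - [[0,0,0,-0.14,0.009,0,1],[0,0,0,-0.139,0.009,0,1],[0,0,0,0,0,0.1,1],[0,0,0,0,0,0,1],[0,0,0,0,0,0,1],[0,0,0,0,0,0,1]]

```text
clock: 28.55
eef_pos: [515.0, -91.7, 202.5]
tool_rot: [3.141, -0.001, 0.173]
force: [-0.1, 0.5, -1.1]
width: 21.4
gripper_force: 59.0
```

Run:
```python
from fit import *
from st import *
s=shot('side');p=shot('top')
need(514,-90.6,98,1,.172)
T=s['img'][170:270,220:320,::-1]
cv2.imwrite('pics/r1.png',cv2.resize(T,None,fx=6,fy=6,interpolation=cv2.INTER_CUBIC))
```

```text
at [514.9 -91.9 202.5] [ 3.141e+00 -1.000e-03  1.730e-01] F [-0.2  0.5 -0.3] w 21.0 | rows 1 [-0.005  -0.0098  0.6967] az total 0.002
```

View pics/r1.png

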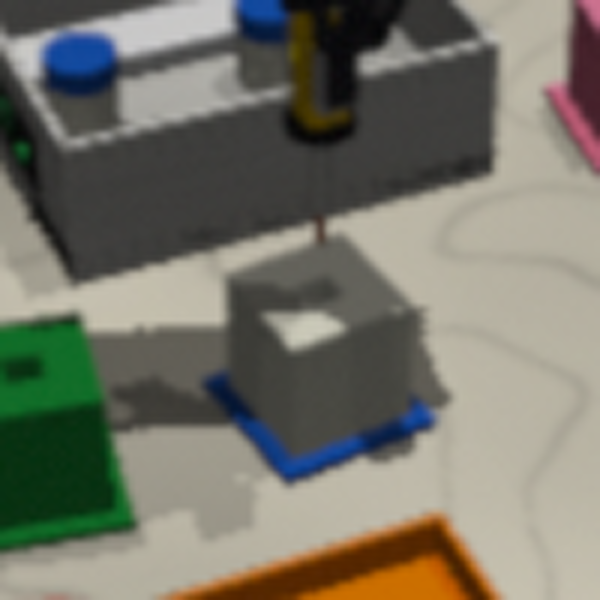

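The tip (320,240 in the crop) is right above the hole (320,290). Lower in two parts.

step_arm:
  series:
    - [[0,0,0,-0.004,-0.008,0.15,1],[0,0,0,0,0,0.1,1],[0,0,0,0,0,0,1],[0,0,0,0,0,0,1]]

```text
clock: 29.05
eef_pos: [513.8, -91.1, 164.9]
tool_rot: [3.142, -0.0, 0.173]
force: [-0.0, -0.3, -0.5]
width: 21.5
gripper_force: 59.0
```

step_arm:
  series:
    - [[0,0,0,0,0,0.1,1],[0,0,0,0,0,0.15,1],[0,0,0,0,0,0.1,1],[0,0,0,0,0,0.06,1],[0,0,0,0,0,0.02,1],[0,0,0,0,0,0,1],[0,0,0,0,0,0,1]]

```text
clock: 29.75
eef_pos: [514.1, -91.2, 100.9]
tool_rot: [3.141, -0.002, 0.173]
force: [-1.7, 0.1, -1.1]
width: 21.3
gripper_force: 59.0
```

step_arm:
  series:
    - [[0,0,0,0,0,0.014,1],[0,0,0,0,0,0,1],[0,0,0,0,0,0,0.7],[0,0,0,0,0,0,0.5],[0,0,0,0,0,0,0.4],[0,0,0,0,0,0,0.4],[0,0,0,0,0,-0.1,0.4],[0,0,0,0,0,-0.2,0.4],[0,0,0,0,0,-0.3,0.4],[0,0,0,0,0,-0.3,0.2],[0,0,0,0,0,-0.3,0.2],[0,0,0,0,0,-0.2,0.2]]

```text
clock: 30.95
eef_pos: [514.2, -91.3, 311.4]
tool_rot: [3.14, -0.004, 0.173]
force: [0.9, -0.7, 0.8]
width: 68.1
gripper_force: 0.0
```

```bash
cat > jars.py <<'E'
from fit import *
from st import *
def jars(save=None):
    p=shot('top',save)
    h=cv2.cvtColor(p['img'],cv2.COLOR_RGB2HSV);m=cv2.inRange(h,(100,120,60),(125,255,255));m[:150]=0;m[275:]=0;m[:,:160]=0;m[:,240:]=0
    n,l,s,c=cv2.connectedComponentsWithStats(m)
    for i in range(1,n):
        if s[i,4]>30: print('cap px',c[i].round(1),s[i,4],'world z80',onz(p,c[i],80).round(1))
    return p
E
python3 - <<'E'
from jars import *
p=jars();s=shot('side')
for q in(p,s): print([(np.round(d['centre'],1).tolist(),round(d['score'],2)) for d in ctrl.recognise(q,'jar1')][:6],[(np.round(d['centre'],1).tolist(),round(d['score'],2)) for d in ctrl.recognise(q,'probe')][:2])
need(557,168.9,250,8,.133)
b=cv2.resize(s['img'][130:280,200:340,::-1],None,fx=2.8,fy=2.8);a=cv2.resize(p['img'][150:300,140:280,::-1],None,fx=2.8,fy=2.8);cv2.imwrite('pics/j1.png',np.hstack([a,b]))
E
```

```text
cap px [187.6 203.9] 180 world z80 [557. 169.  80.]
cap px [190.1 246.9] 183 world z80 [438.8 146.9  80. ]
[([191.6, 245.8], 0.64), ([186.4, 205.1], 0.58), ([354.9, 249.6], 0.58)] [([339.1, 169.7], 0.65), ([132.1, 205.8], 0.33)]
[([261.9, 175.7], 0.77), ([232.6, 184.8], 0.54), ([245.0, 163.3], 0.19)] [([272.7, 211.8], 0.58)]
at [512.4 -91.  306.7] [-3.141e+00  3.000e-03  1.730e-01] F [-0.5 -0.7 -0.7] w 68.0 | rows 8 [ 0.074  -0.2069  0.0472] az total 0.05
```

View pics/j1.png

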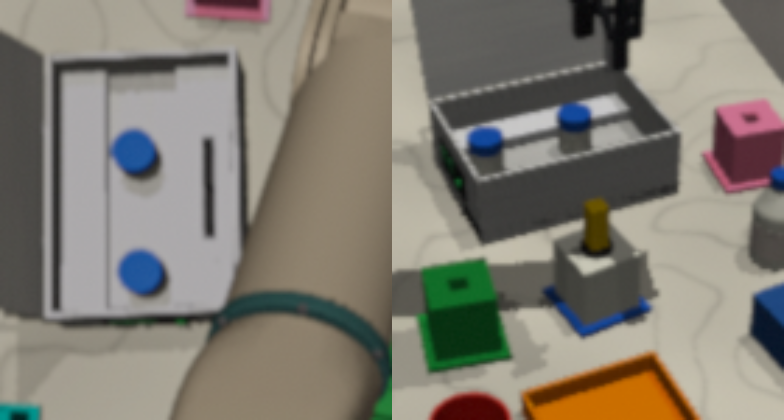

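The probe stands upright in the stand, and exactly two jars are in the trough. I'll start with the far jar at (557,169).

step_arm:
  series:
    - [[0,0,0,0.074,-0.207,0,0],[0,0,0,0.074,-0.207,0,0],[0,0,0,0.074,-0.207,0,0],[0,0,0,0.074,-0.207,0,0],[0,0,0,0.074,-0.207,0,0],[0,0,0,0.074,-0.207,0,0],[0,0,0,0.074,-0.207,0,0],[0,0,0.05,0.074,-0.207,0,0],[0,0,0,0,0,0,0],[0,0,0,0,0,0,0],[0,0,0,0,0,0,0]]

```text
clock: 32.35
eef_pos: [557.8, 167.3, 306.8]
tool_rot: [3.14, 0.002, 0.132]
force: [0.2, -0.5, -0.9]
width: 85.6
gripper_force: 0.0
```

Run:
```python
from jars import *
s=shot('side')
for w in((240,155,290,195),(215,165,245,200)):
    cc,n,_=blob(s,(100,120,60),(125,255,255),w);print(cc,n,onz(s,cc,80))
need(557,169,59,1,.133)
```

```text
(np.float64(264.8196721311475), np.float64(170.21311475409837)) 61 [559.77905727 177.64012447  80.        ]
(np.float64(nan), np.float64(nan)) 0 [nan nan nan]
at [558.  167.1 307.2] [3.14e+00 2.00e-03 1.31e-01] F [-0.1 -0.5  0.1] w 85.4 | rows 1 [-0.0021 -0.0153  1.6545] az total -0.002fit.py:13: RuntimeWarning: Mean of empty slice.
  ys,xs=np.nonzero(m);return (xs.mean(),ys.mean()),len(xs),m
  ret = ret.dtype.type(ret / rcount)
```

step_arm:
  series:
    - [[0,0,0,-0.002,-0.012,0.2,0],[0,0,0,0,0,0.3,0],[0,0,0,0,0,0.3,0],[0,0,0,0,0,0.3,0],[0,0,0,0,0,0.2,0],[0,0,0,0,0,0.15,0],[0,0,0,0,0,0.1,0],[0,0,0,0,0,0.1,0],[0,0,0,0,0,0,0],[0,0,0,0,0,0,0]]

```text
clock: 33.4
eef_pos: [558.0, 170.1, 60.7]
tool_rot: [3.141, -0.0, 0.133]
force: [-0.6, 0.0, -0.2]
width: 85.5
gripper_force: 0.0
```

step_arm:
  series:
    - [[0,0,0,0,0,0,0.2],[0,0,0,0,0,0,0.4],[0,0,0,0,0,0,0.6],[0,0,0,0,0,0,0.8],[0,0,0,0,0,0,0.8],[0,0,0,0,0,0,0.8]]

```text
clock: 34.0
eef_pos: [558.2, 170.7, 61.6]
tool_rot: [-3.141, -0.001, 0.133]
force: [-0.7, -0.4, 4.8]
width: 42.4
gripper_force: 60.2
```

step_arm:
  series:
    - [[0,0,0,0,0,-0.1,0.8],[0,0,0,0,0,-0.2,0.8],[0,0,0,0,0,-0.25,0.8],[0,0,0,0,0,-0.25,0.8],[0,0,0,0,0,-0.25,0.8],[0,0,0,0,0,-0.25,0.8],[0,0,0,0,0,0,0.8],[0,0,0,0,0,0,0.8]]

```text
clock: 34.8
eef_pos: [557.8, 170.7, 257.0]
tool_rot: [-3.141, -0.002, 0.133]
force: [-1.1, -0.6, -1.2]
width: 42.2
gripper_force: 60.9
```

Run:
```python
from jars import *
jars();need(514.7,-327.3,260,12,.137)
```

```text
cap px [171.8 188.7] 39 world z80 [596.4 218.1  80. ]
cap px [189.1 246. ] 147 world z80 [441.2 149.9  80. ]
at [557.  170.3 255.6] [3.141 0.    0.133] F [-0.6  0.3 -1.4] w 41.9 | rows 12 [-0.0601  0.2709 -0.0024] az total -0.005
```

step_arm:
  series:
    - [[0,0,0,-0.03,0.135,0,0.8],[0,0,0,-0.06,0.27,0,0.8],[0,0,0,-0.06,0.27,0,0.8],[0,0,0,-0.06,0.27,0,0.8],[0,0,0,-0.06,0.27,0,0.8],[0,0,0,-0.06,0.27,0,0.8],[0,0,0,-0.06,0.27,0,0.8],[0,0,0,-0.06,0.27,0,0.8],[0,0,0,-0.06,0.27,0,0.8],[0,0,0,-0.06,0.27,0,0.8],[0,0,0,-0.06,0.27,0,0.8],[0,0,0,-0.06,0.27,0,0.8]]

```text
clock: 36.05
eef_pos: [515.6, -305.8, 253.7]
tool_rot: [-3.139, 0.003, 0.133]
force: [0.8, -0.0, -1.3]
width: 42.3
gripper_force: 61.0
```

step_arm:
  series:
    - [[0,0,0,-0.03,0.135,0,0.8],[0,0,0,0,0,0,0.8],[0,0,0,0,0,0,0.8],[0,0,0,0,0,0,0.8]]

```text
clock: 36.45
eef_pos: [515.3, -323.4, 254.5]
tool_rot: [-3.139, 0.001, 0.136]
force: [0.2, 0.3, -0.7]
width: 41.9
gripper_force: 61.1
```

Run:
```python
from jars import *
jars();need(514.7,-327.3,38,1,.137)
```

```text
cap px [183.6 245.7] 187 world z80 [440.5 165.   80. ]
at [ 515.5 -323.4  254.9] [-3.14e+00  1.00e-03  1.36e-01] F [-0.5 -0.1 -0.6] w 42.3 | rows 1 [-0.0081  0.0276  1.4457] az total -0.002
```

The remaining jar was knocked to (440,165) and its cap still looks whole. Place this one first.

step_arm:
  series:
    - [[0,0,0,-0.008,0.025,0.2,0.8],[0,0,0,0,0,0.3,0.8],[0,0,0,0,0,0.3,0.8],[0,0,0,0,0,0.3,0.8],[0,0,0,0,0,0.2,0.8],[0,0,0,0,0,0.1,0.8],[0,0,0,0,0,0.03,0.8],[0,0,0,0,0,0,0.8],[0,0,0,0,0,0,0.8]]

```text
clock: 37.4
eef_pos: [515.9, -329.9, 42.7]
tool_rot: [3.14, -0.003, 0.134]
force: [-0.2, -0.4, -1.0]
width: 42.4
gripper_force: 61.0
```

step_arm:
  series:
    - [[0,0,0,0,0,0.01,0.8],[0,0,0,0,0,0.008,0.8],[0,0,0,0,0,0,0.8]]

```text
clock: 37.7
eef_pos: [514.7, -329.5, 38.8]
tool_rot: [3.141, -0.001, 0.133]
force: [-0.7, 0.7, -1.1]
width: 42.4
gripper_force: 61.0
```

step_arm:
  series:
    - [[0,0,0,0,0,0.014,0.8],[0,0,0,0,0,0,0.8],[0,0,0,0,0,0,0.45],[0,0,0,0,0,0,0.35],[0,0,0,0,0,0,0.35],[0,0,0,0,0,-0.1,0.35],[0,0,0,0,0,-0.2,0.35],[0,0,0,0,0,-0.3,0.35],[0,0,0,0,0,-0.3,0.2],[0,0,0,0,0,-0.3,0],[0,0,0,0,0,-0.3,0],[0,0,0,0,0,-0.2,0]]

```text
clock: 38.9
eef_pos: [515.3, -329.8, 296.2]
tool_rot: [3.138, -0.004, 0.133]
force: [1.3, -0.0, -0.1]
width: 85.2
gripper_force: 0.0
```

Run:
```python
from jars import *
jars();need(440.5,165,290,12,.133)
s=shot('side');print([(np.round(d['centre'],1).tolist(),round(d['score'],2)) for d in ctrl.recognise(s,'jar1')][:6])
print(proj(s,[440.5,165,75]),proj(s,[514.7,-328,45]))
```

```text
cap px [183.6 245.7] 187 world z80 [440.5 165.   80. ]
at [ 517.3 -331.   300.5] [ 3.134 -0.01   0.133] F [ 2.  -0.5  2.1] w 85.5 | rows 12 [-0.0057 -0.2788  0.0036] az total 0.0
[([232.7, 182.9], 0.7), ([295.6, 285.5], 0.67)]
[232.47943034 178.41428774] [297.29808889 281.9987501 ]
```

step_arm:
  series:
    - [[0,0,0,0,-0.14,0,0.1],[0,0,0,-0.006,-0.278,0,0.1],[0,0,0,-0.006,-0.278,0,0.1],[0,0,0,-0.006,-0.278,0,0.1],[0,0,0,-0.006,-0.278,0,0.1],[0,0,0,-0.006,-0.278,0,0.1],[0,0,0,-0.006,-0.278,0,0.1],[0,0,0,-0.006,-0.278,0,0.1],[0,0,0,-0.006,-0.278,0,0.1],[0,0,0,-0.006,-0.278,0,0.1],[0,0,0,-0.006,-0.278,0,0.1],[0,0,0,-0.006,-0.278,0,0.1]]

```text
clock: 40.25
eef_pos: [439.5, 145.9, 290.4]
tool_rot: [3.141, 0.002, 0.133]
force: [0.3, -0.5, -1.1]
width: 76.8
gripper_force: 0.0
```

step_arm:
  series:
    - [[0,0,0,0,-0.14,0,0.1],[0,0,0,0,0,0,0.1],[0,0,0,0,0,0,0.1],[0,0,0,0,0,0,0.1]]

```text
clock: 40.65
eef_pos: [438.0, 163.9, 290.6]
tool_rot: [3.14, 0.001, 0.131]
force: [0.2, -0.1, -0.1]
width: 76.9
gripper_force: 0.0
```

Run:
```python
from jars import *
jars();need(440.5,165,61,1,.133)
```

```text
cap px [183.2 245.6] 179 world z80 [440.8 166.2  80. ]
at [438.2 163.9 290.8] [3.141e+00 1.000e-03 1.310e-01] F [ 0.  -0.4 -0.4] w 77.3 | rows 1 [ 0.0178 -0.0068  1.5321] az total -0.003
```

step_arm:
  series:
    - [[0,0,0,0.017,-0.006,0.2,0.1],[0,0,0,0,0,0.3,0.1],[0,0,0,0,0,0.3,0.1],[0,0,0,0,0,0.3,0.1],[0,0,0,0,0,0.2,0.1],[0,0,0,0,0,0.13,0.1],[0,0,0,0,0,0.1,0.1],[0,0,0,0,0,0,0.1],[0,0,0,0,0,0,0.1]]

```text
clock: 41.6
eef_pos: [440.9, 166.0, 61.8]
tool_rot: [3.141, 0.0, 0.132]
force: [-0.1, 0.6, 0.4]
width: 76.7
gripper_force: 0.0
```

step_arm:
  series:
    - [[0,0,0,0,0,0,0.3],[0,0,0,0,0,0,0.4],[0,0,0,0,0,0,0.6],[0,0,0,0,0,0,0.8],[0,0,0,0,0,0,0.8],[0,0,0,0,0,0,0.8]]

```text
clock: 42.2
eef_pos: [441.3, 167.0, 62.8]
tool_rot: [-3.141, -0.002, 0.133]
force: [-0.9, 0.3, 7.5]
width: 42.0
gripper_force: 59.9
```

step_arm:
  series:
    - [[0,0,0,0,0,-0.1,0.8],[0,0,0,0,0,-0.2,0.8],[0,0,0,0,0,-0.25,0.8],[0,0,0,0,0,-0.25,0.8],[0,0,0,0,0,-0.25,0.8],[0,0,0,0,0,-0.25,0.8],[0,0,0,0,0,0,0.8],[0,0,0,0,0,0,0.8]]

```text
clock: 43.0
eef_pos: [440.7, 166.7, 257.4]
tool_rot: [-3.141, -0.002, 0.133]
force: [-0.4, -0.2, -2.0]
width: 42.1
gripper_force: 61.3
```

Run:
```python
from jars import *
need(443.3,-292.7,258,10,.137)
```

```text
at [440.7 166.7 257.4] [-3.141e+00 -2.000e-03  1.330e-01] F [-0.4 -0.2 -2. ] w 42.1 | rows 10 [-0.0389  0.3038 -0.0005] az total -0.005
```

step_arm:
  series:
    - [[0,0,0,-0.019,0.15,0,0.8],[0,0,0,-0.037,0.28,0,0.8],[0,0,0,-0.037,0.28,0,0.8],[0,0,0,-0.037,0.28,0,0.8],[0,0,0,-0.037,0.28,0,0.8],[0,0,0,-0.037,0.28,0,0.8],[0,0,0,-0.037,0.28,0,0.8],[0,0,0,-0.037,0.28,0,0.8],[0,0,0,-0.037,0.28,0,0.8],[0,0,0,-0.037,0.28,0,0.8],[0,0,0,-0.037,0.28,0,0.8],[0,0,0,0,0.088,0,0.8]]

```text
clock: 44.2
eef_pos: [440.8, -297.6, 254.6]
tool_rot: [3.141, 0.004, 0.127]
force: [-0.6, -0.2, -1.5]
width: 42.5
gripper_force: 61.3
```

step_arm:
  series:
    - [[0,0,0,0,0,0,0.8],[0,0,0,0,0,0,0.8],[0,0,0,0,0,0,0.8],[0,0,0,0,0,0,0.8]]

```text
clock: 44.6
eef_pos: [443.6, -290.8, 256.5]
tool_rot: [-3.141, 0.0, 0.136]
force: [-0.2, 0.6, -2.2]
width: 42.2
gripper_force: 61.3
```

Run:
```python
from jars import *
need(443.3,-292.7,39,1,.137)
```

```text
at [ 443.6 -290.8  256.5] [-3.141  0.     0.136] F [-0.2  0.6 -2.2] w 42.2 | rows 1 [-0.0031  0.0137  1.4503] az total -0.001
```

step_arm:
  series:
    - [[0,0,0,-0.003,0.012,0.2,0.8],[0,0,0,0,0,0.3,0.8],[0,0,0,0,0,0.3,0.8],[0,0,0,0,0,0.3,0.8],[0,0,0,0,0,0.2,0.8],[0,0,0,0,0,0.1,0.8],[0,0,0,0,0,0.04,0.8],[0,0,0,0,0,0,0.8],[0,0,0,0,0,0,0.8],[0,0,0,0,0,0,0.8]]

```text
clock: 45.6
eef_pos: [444.1, -294.8, 41.9]
tool_rot: [3.14, -0.002, 0.134]
force: [-0.1, -0.5, -1.5]
width: 42.2
gripper_force: 61.3
```

step_arm:
  series:
    - [[0,0,0,0,0,0.008,0.8],[0,0,0,0,0,0,0.8],[0,0,0,0,0,0,0.8]]

```text
clock: 45.9
eef_pos: [443.2, -294.5, 39.8]
tool_rot: [3.141, -0.0, 0.133]
force: [-0.1, 0.4, -1.5]
width: 42.3
gripper_force: 61.3
```

Lower 2 mm more, release, and rise clear, moving towards the robot's start side.

step_arm:
  series:
    - [[0,0,0,0,0,0.013,0.8],[0,0,0,0,0,0,0.8],[0,0,0,0,0,0,0.45],[0,0,0,0,0,0,0.35],[0,0,0,0,0,0,0.35],[0,0,0,0,0,-0.1,0.35],[0,0,0,0,0,-0.2,0.35],[0,0,0,0,0,-0.3,0.35],[0,0,0,0,0,-0.3,0.2],[0,0,0,0,0,-0.3,0],[0,0,0,0,0,-0.3,0],[0,0,0,0,0,-0.2,0]]

```text
clock: 47.1
eef_pos: [443.8, -294.9, 295.9]
tool_rot: [3.139, -0.003, 0.133]
force: [0.1, -0.3, 0.2]
width: 85.3
gripper_force: 0.0
```

step_arm:
  series:
    - [[0,0,0,0,0.2,0,0],[0,0,0,0,0.28,0,0],[0,0,0,0,0.28,0,0],[0,0,0,0,0.28,0,0],[0,0,0,0,0.28,0,0],[0,0,0,0,0.2,0,0],[0,0,0,0,0,0,0],[0,0,0,0,0,0,0],[0,0,0,0,0,0,0],[0,0,0,0,0,0,0]]

```text
clock: 48.1
eef_pos: [474.1, -518.8, 292.9]
tool_rot: [-3.141, -0.001, 0.135]
force: [0.9, 0.2, -0.3]
width: 85.4
gripper_force: 0.0
```

Run:
```python
from jars import *
p=jars();s=shot('side')
print(S()['eef_pos'].round())
a=cv2.resize(p['img'][100:330,110:460,::-1],None,fx=1.6,fy=1.6,interpolation=2)[:, :]
b=cv2.resize(s['img'][70:350,150:400,::-1],None,fx=1.31,fy=1.31,interpolation=2)
h=min(len(a),len(b));o=np.hstack([a[:h],b[:h]]);f=min(1,800/o.shape[1]);cv2.imwrite('pics/end.png',cv2.resize(o,None,fx=f,fy=f));print(o.shape)
```

```text
[ 474. -519.  293.]
(367, 888, 3)
```

View pics/end.png

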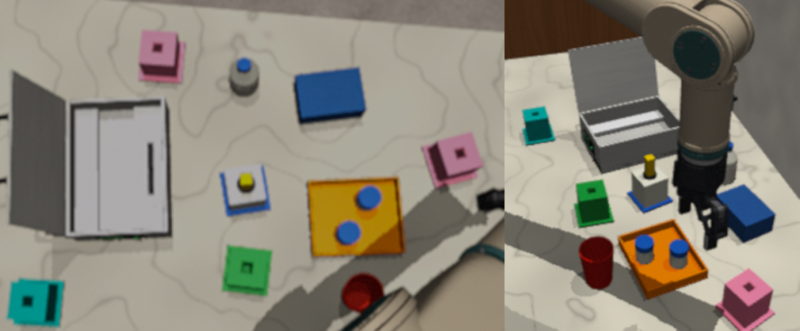

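The final picture shows the lid open (40,150), the probe in its stand (246,183), both jars upright in the tray (348,232 and 369,198), and the bystanders and look-alikes in place. Handing in.

```bash
python3 -c "
from cell import ctrl
print(ctrl.finish_job())"
```

```text
the job is handed in; nothing more can be done
None
```

I've handed the job in: the lid is open on its stop, the check well was found and pressed at about 2 N for 2.4 s (an earlier press reached 7 N when the shaft seemed to catch the well's edge), the probe is back in its stand, and both jars stand upright in the orange tray.

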